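Stand two stainless tubes on their purge bases and plug their tops

ROBOT

A 7-joint arm with a two-finger parallel gripper is mounted at the origin on a cart in front of the work surface, level with it; the furniture and walls round the work are solid. World frame = base frame: x ahead of the robot, y to its left, z up, the work surface at z = 0. Lengths are in mm, angles in rad, forces in N, time in s.
With the tool pointing down it reaches from about 425 to 825 mm from the base axis. Payload 3.6 kg.
Tool frame: the origin (TCP) lies on the centre line of the jaws, within the pads' length; the fingertips stand 8 mm ahead of it and the grasp point (between the pads) lies 11 mm behind it; z points along the fingers, y is the line along which they close (so a half turn about z gives the same grasp; the last joint's range is limited). The gripper opens to 93 mm and grips with 3 to 60 N. Pads are 15 mm wide; open, the fingers measure 128 mm over their backs; the gripper's body (75 mm by 188 mm) begins 65 mm behind the grasp point.
Start: joints at [1.3, 0.615, -0.013, 1.423, 0.008, 1.103, -0.04], TCP at [156.918, -630.745, 226.64] pointing down, gripper open.
Joint ranges: [-3.12, 3.12], [-0.3, 2.06], [-1.34, 1.32], [0.26, 2.42], [-1.36, 4.5], [0.01, 1.98], [-2.84, 2.84]. Speed limits (rad/s): [2.79, 2.79, 3.14, 3.14, 3.14, 3.14, 3.14].

INTERFACE

Orientations are given as a unit quaternion [w, x, y, z].
In Python, from station import ctrl gives the robot as it stands. The module is installed in compiled form; this text tells all that it offers.
- The arm moves only by the tool send_rows, never from a script. Its argument "motion" is a list of rows, each an object of numbers: "x", "y", "z": the shift along the tool's x, y, z normalised to -1 to 1, where 1 is 20 mm; "ax", "ay", "az": the turn, a rotation vector about the tool's x, y, z normalised to -1 to 1, where 1 is 6 degrees. In form: [{"x": .., "y": .., "z": .., "ax": .., "ay": .., "az": ..}, ...]. A call has 1 to 8 rows; each row shifts and turns the commanded pose from where the row before left it, along the tool's axes as they then stand; what a row does not reach is not made up. A row lasts 1/10 s, in which the tool goes at most 50 mm and 8.59 degrees, less where a joint would pass 70% of its speed; a pose out of reach is approached as far as the arm can. A call with a number of a shift or a turn outside -1 to 1 is refused whole. A call with a gripper value outside its range is refused whole. "fingers" is the gripper's target within -1 to 1 (shut at 1, half-way at 0, fully open at -1), set as the call begins (left out, the last holds). The fingers move at their own pace and stop on an object; the grip force is fixed at half the most. Time passes only in rows, so rows that do not move let the fingers close. It gives the time, the measured TCP pose, the force, the opening and the grip force at its end, in the units of the state.
- ctrl.observe(): the state, without advancing time (a new reading comes with each control period).
- ctrl.get_image(name): name is "side" or "top"; returns (picture, depth): 384x512x3 uint8, red, green, blue; 384x512 float32, mm along the optical axis (not along the pixel's ray), 0 where there is no reading.
- ctrl.get_calibration(name): a dict with "K" (3x3 intrinsics, pixels), "k1" (the pictures are not rectified: a ray, as slopes to the right and down, at radius r is drawn at 1 + k1 r^2 times it, then the intrinsics apply), "view" (4x4, takes a point from world to camera coordinates). Camera axes: x right, y up, looking along -z (the intrinsics and any distortion apply to the point x, -y, -z); pixel columns grow to the right and rows downward; lengths in mm; the calibration is good to about 2 mm. A picture is of the moment at which its call begins. get_calibration takes no time and is no camera call.
- ctrl.job_done(): hands the job in; it is judged then, once.
The state is a dict: "clock": time; "joint_positions": joint angles; "joint_vel": joint speeds; "tau": joint torques, N m; "eef_pos": TCP position; "orientation": TCP orientation; "ft_force": force on the tool from outside, world axes, zero at the start; "ft_torque": the same for the moment, N m; "gripper_width": finger opening in mm; "grasp_force": force on a finger pad.
Only numpy, scipy, OpenCV 4.12 (cv2) and the standard library are available. Lean on these libraries where they do the work, as an engineer would, in place of code of your own. Each camera call takes 0.05 s, during which the arm holds its last target. There are 200 camera calls.

TASK

Get the two bright stainless tubes ready for back-purging: stand each one upright over the spigot of the purge base it fits, with its lower end flat on the plate, and close its open top with the plug of its size, pressed home so that the flange lies on the rim. Leave the rusty pipe and the third plug, the one too big for both tubes, standing where they are, knock nothing over, and let go of everything.

Things in the scene. Friction and masses are not known exactly. Their poses are not given: they have to be found in the camera images.
- tube_large: the wider of two bright stainless steel tubes, standing on end, 51 mm outside and 45 mm inside diameter, 80 mm high, open at both ends. Origin: centre of its lower end; z along the tube. About 0.26 kg
- tube_small: the narrower of two bright stainless steel tubes, standing on end, 38 mm outside and 33 mm inside diameter, 95 mm high, open at both ends. Origin: centre of its lower end; z along the tube. About 0.2 kg
- base_large: purge base for the wider (51 mm) tube: square dark steel plate 90 x 90 x 16 mm fixed to the worktop, brass hose barb on its +x side; from its middle rises a round steel spigot, 42 mm diameter for the first 11 mm above the plate, then tapering to a 18 mm tip 34 mm above the plate. Origin: centre of the plate's underside, on the worktop; z up
- base_small: purge base for the narrower (38 mm) tube: square dark steel plate 90 x 90 x 16 mm fixed to the worktop, brass hose barb on its +x side; from its middle rises a round steel spigot, 30 mm diameter for the first 11 mm above the plate, then tapering to a 12 mm tip 34 mm above the plate. Origin: centre of the plate's underside, on the worktop; z up
- plug_large: the middle one of three alike tapered tube plugs, foot down: foot 26 mm diameter, black bung widening to 42 mm, steel flange 60 mm diameter, knurled aluminium knob 28 mm diameter to hold it by. Heights above the foot: flange's underside 26 mm, its top and the knob's foot 31, knob's top 58. It fits the 51 mm tube. Origin: centre of the foot; z up. 0.14 kg
- plug_small: the smallest of three alike tapered tube plugs, foot down: foot 16 mm diameter, black bung widening to 30 mm, steel flange 47 mm diameter, knurled aluminium knob 28 mm diameter to hold it by. Heights above the foot: flange's underside 26 mm, its top and the knob's foot 31, knob's top 58. It fits the 38 mm tube. Origin: centre of the foot; z up. 0.1 kg
- plug_spare: the biggest of three alike tapered tube plugs, foot down: foot 38 mm diameter, black bung widening to 55 mm, steel flange 73 mm diameter, knurled aluminium knob 28 mm diameter to hold it by. Heights above the foot: flange's underside 26 mm, its top and the knob's foot 31, knob's top 58. It fits neither tube and is to be left alone. Origin: centre of the foot; z up. 0.18 kg
- rusty_pipe: brown rusty sawn pipe stub standing on end, 42 mm diameter, 62 mm high, to be left alone. Origin: centre of its lower end
There are look-alikes about, which are no part of the job. What is shaped like the tube_large but orange is not meant.

How it is judged:
By the outcome, as a careful person would: the job done as asked, in the order asked, and still so for the second after the job is handed in, with the robot touching nothing.
It also fails if it takes over 118 s, if anything falls off the work surface, if the arm or the gripper's body presses on something with over 40 N, if the wrist force passes 120 N, or if a joint passes its speed limit or range.

## Working session

There is one attempt and no reset: what is moved stays moved. The work goes in short steps, Python scripts to look and compute and a tool call to move; the robot and the scene stay as the last step left them, time stands still between calls to the robot, and variables do not carry over. Pictures are saved under pics/ and viewed, at most 14 in all, crops included, and the job is handed in when it is done.

Besides the shell and the picture viewer there is one more tool, called after "Emit:" by a JSON object that holds its "method" and its "body", one argument or row to a line. send_rows: Moves the arm, as the interface text tells. Scaled input: -1 to 1 covers 20 mm each way for a shift and 6 degrees each way for a turn. Its arguments: {"type":"object","properties":{"motion":{"type":"array","items":{"type":"object","properties":{"x":{"type":"number","minimum":-1,"maximum":1},"y":{"type":"number","minimum":-1,"maximum":1},"z":{"type":"number","minimum":-1,"maximum":1},"ax":{"type":"number","minimum":-1,"maximum":1},"ay":{"type":"number","minimum":-1,"maximum":1},"az":{"type":"number","minimum":-1,"maximum":1}}}},"fingers":{"type":"number"}},"required":["motion"]}

```bash
mkdir -p pics; cat > h.py <<'E'
import numpy as np, cv2
from station import ctrl
def cal(n):
    c=ctrl.get_calibration(n); return np.array(c["K"]),c["k1"],np.array(c["view"])
def points(n,depth):
    """world xyz for every pixel"""
    K,k1,V=cal(n); v,u=np.mgrid[0:384,0:512]
    d=np.array([k1,0,0,0],float)
    p=cv2.undistortPoints(np.dstack([u,v]).reshape(-1,1,2).astype(float),K,d).reshape(384,512,2)
    c=np.dstack([p[...,0]*depth,-p[...,1]*depth,-depth]); 
    return (c-V[:3,3])@V[:3,:3]
def ray(n,u,v,z):
    K,k1,V=cal(n)
    p=cv2.undistortPoints(np.array([[[u,v]]],float),K,np.array([k1,0,0,0],float)).ravel()
    d=V[:3,:3].T@np.array([p[0],-p[1],-1]); o=-V[:3,:3].T@V[:3,3]
    return o+d*(z-o[2])/d[2]
def grab(n,f):
    im,d=ctrl.get_image(n); cv2.imwrite(f"pics/{f}.png",im[...,::-1]); np.save(f"pics/{f}.npy",d); return im,d
E
python3 - <<'E'
from h import *
for n in("top","side"):
    grab(n,n+"0"); K,k1,V=cal(n); print(n,K.tolist(),k1,(-V[:3,:3].T@V[:3,3]).round(),V[:3,:3].round(2).tolist())
a=cv2.imread("pics/top0.png");print(ctrl.observe())
E
```

```text
top [[454.16987544285735, 0.0, 261.70187847311644], [0.0, 454.16987544285735, 196.3248774002579], [0.0, 0.0, 1.0]] -0.12916984925771655 [ 345.   72. 1125.] [[-0.03, -1.0, 0.02], [0.99, -0.02, 0.16], [-0.16, 0.02, 0.99]]
side [[409.1674624557503, 0.0, 263.36958654972557], [0.0, 409.1674624557503, 196.79545932050743], [0.0, 0.0, 1.0]] 0.014381634868113795 [ 566. 1074.  610.] [[-1.0, 0.03, 0.02], [0.0, -0.51, 0.86], [0.04, 0.86, 0.51]]
{'clock': 0.1, 'joint_positions': array([ 1.30049218,  0.61580138, -0.01263811,  1.42469052,  0.00809247,
        1.10340259, -0.04039889]), 'joint_vel': array([-0.00039337, -0.00340762, -0.00201595, -0.00210568, -0.00016764,
       -0.00088346, -0.00033218]), 'tau': array([ 7.02267607e-04, -4.60042906e+01,  2.09926371e-01, -1.66244155e+01,
       -6.12139888e-02,  1.69727043e-02,  8.83585267e-05]), 'eef_pos': array([ 156.77012793, -630.11678408,  225.6265874 ]), 'orientation': array([-1.11728016e-03,  9.92573615e-01,  1.21640249e-01, -1.40669357e-04]), 'ft_force': array([0.62098499, 0.03675439, 0.47969562]), 'ft_torque': array([ 0.03871463, -0.0150636 ,  0.03788265]), 'grasp_force': 0.0, 'gripper_width': 92.71446360586316}
```

View pics/top0.png

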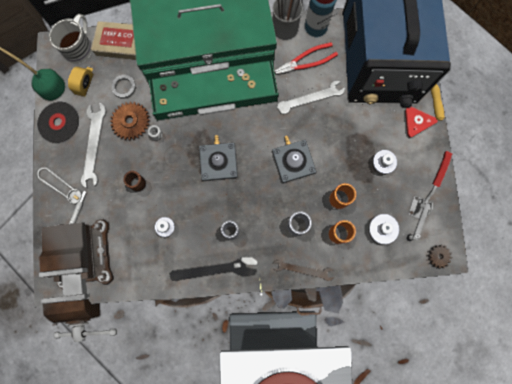

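View pics/side0.png

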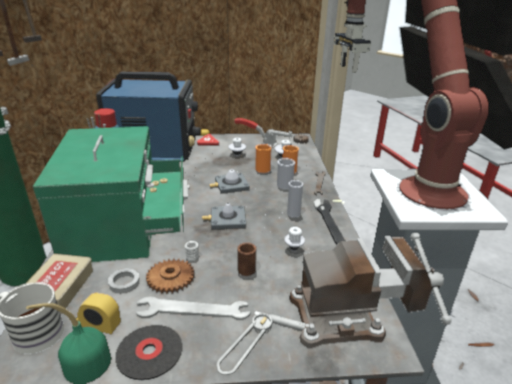

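The top view shows tubes at about (230,230) and (300,223), bases at (218,160) and (295,159), and plugs at (165,228), (385,161) and (384,229). The orange look-alikes and the rusty pipe (135,181) are clear of these. I'll measure next.

```bash
python3 - <<'E'
from h import *
im=cv2.imread("pics/top0.png"); d=np.load("pics/top0.npy"); P=points("top",d)
for nm,(u,v) in dict(tA=(230,230),tB=(300,223),bA=(218,160),bB=(295,159),p1=(165,228),p2=(385,161),p3=(384,229),or1=(344,194),or2=(343,232),rust=(135,181)).items():
    w=P[v-25:v+26,u-25:u+26].reshape(-1,3); w=w[(d[v-25:v+26,u-25:u+26].ravel()>0)]
    z=w[:,2]; top=np.percentile(z,99.5); r=[]
    for lo,hi in((top-6,top+6),(22,40),(10,22)):
        s=w[(z>lo)&(z<hi)]
        if len(s)>8:
            (c,R)=cv2.minEnclosingCircle(s[:,:2].astype(np.float32)); r.append((len(s),np.round(np.median(s,0),1).tolist(),np.round(c,1).tolist(),round(R,1)))
    print(nm,round(top,1),r)
v=cv2.resize(im[110:290,140:420],None,fx=2.85,fy=2.85,interpolation=cv2.INTER_CUBIC);cv2.imwrite("pics/c0.png",v)
E
```

```text
tA 96.4 [(65, [438.8, 124.5, 94.4], [439.4, 124.8], 18.9), (25, [439.4, 125.6, 32.4], [438.3, 123.9], 18.2), (15, [439.4, 123.3, 15.7], [438.2, 124.3], 18.0)]
tB 81.6 [(94, [451.6, -38.0, 79.9], [452.0, -38.8], 25.5), (39, [452.5, -44.0, 31.6], [450.3, -38.0], 24.3), (25, [452.1, -36.7, 17.0], [451.0, -37.4], 24.2)]
bA 48.2 [(41, [617.4, 154.0, 45.8], [617.8, 154.6], 9.3), (67, [611.5, 152.0, 33.0], [605.9, 140.4], 32.6), (1166, [617.3, 156.0, 15.7], [622.8, 155.1], 64.9)]
bB 51.2 [(56, [615.2, -36.7, 49.4], [615.4, -37.6], 11.5), (126, [607.5, -35.4, 32.7], [612.4, -48.9], 33.2), (1045, [613.4, -33.2, 16.0], [619.1, -34.7], 64.4)]
p1 60.0 [(109, [453.5, 285.0, 57.1], [454.2, 285.0], 14.4), (166, [450.2, 278.0, 30.4], [453.9, 284.3], 23.9)]
p2 61.3 [(100, [605.9, -264.9, 58.3], [605.8, -264.1], 15.1), (310, [600.2, -258.6, 31.4], [605.6, -265.4], 31.4)]
p3 60.7 [(99, [435.2, -250.4, 58.5], [436.4, -250.3], 14.6), (541, [433.9, -246.3, 31.4], [431.0, -265.8], 52.8), (22, [414.6, -314.3, 16.4], [415.9, -317.0], 9.2)]
or1 82.3 [(84, [517.4, -147.6, 79.8], [516.8, -148.9], 25.9), (70, [516.0, -145.9, 31.2], [515.9, -147.2], 24.9), (42, [515.4, -148.0, 16.4], [516.1, -147.4], 24.9)]
or2 81.7 [(96, [425.5, -142.2, 79.8], [428.5, -142.1], 25.6), (67, [430.9, -145.9, 30.6], [448.0, -145.4], 45.1), (43, [434.2, -144.7, 15.8], [450.2, -136.1], 44.9)]
rust 63.5 [(103, [567.9, 359.4, 61.1], [568.3, 359.2], 21.4), (75, [569.5, 357.1, 31.6], [567.1, 357.6], 20.0), (39, [568.5, 360.6, 16.0], [566.3, 357.0], 19.8)]
```

View pics/c0.png

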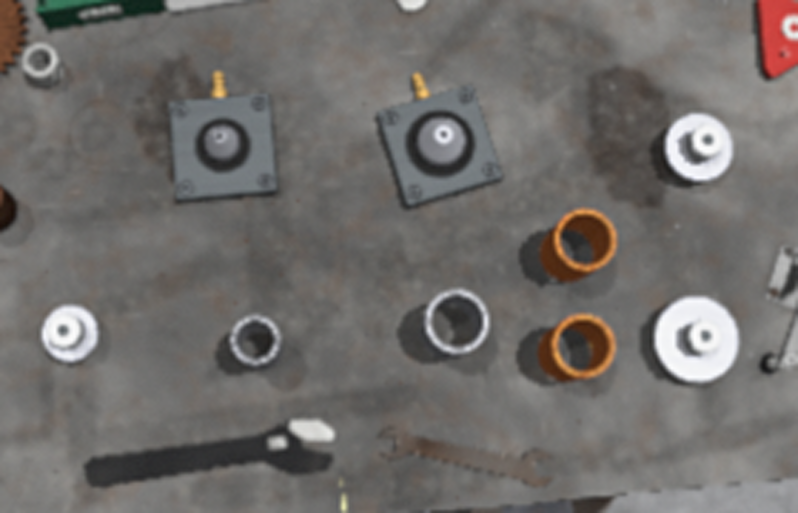

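Depth agrees with the given sizes: tube_large (452,-38), tube_small (439,124.5), base_small (617.5,154.5), base_large (615,-37), plug_small (454,285), plug_large (606,-264.5). I'll refine the base and tube centres, square the tool to the world axes, and approach tube_large.

```bash
python3 - <<'E'
from h import *
d=np.load("pics/top0.npy"); P=points("top",d)
for nm,(x,y) in dict(bS=(617,154),bL=(615,-37)).items():
    q=P.reshape(-1,3); m=(np.abs(q[:,0]-x)<70)&(np.abs(q[:,1]-y)<70)&(q[:,2]>9)&(q[:,2]<21); 
    img=np.zeros((384,512),np.uint8); img.ravel()[m]=255
    img=cv2.morphologyEx(img,cv2.MORPH_OPEN,np.ones((9,9),np.uint8)) if 0 else img
    n,l,s,c=cv2.connectedComponentsWithStats(img); k=1+np.argmax(s[1:,4])
    w=q[(l.ravel()==k)]; w=w[np.abs(w[:,0]-x)<52]
    print(nm,cv2.minAreaRect(w[:,:2].astype(np.float32)))
    for lo,hi in((20,27),(28,36),(36,44)):
        s=q[(np.hypot(q[:,0]-x,q[:,1]-y)<23)&(q[:,2]>lo)&(q[:,2]<hi)]
        print(lo,len(s),cv2.minEnclosingCircle(s[:,:2].astype(np.float32)))
E
```

```text
bS ((621.0178833007812, 155.19903564453125), (95.44136810302734, 90.57907104492188), 4.366765975952148)
20 14 ((617.5069580078125, 153.0132293701172), 15.509305000305176)
28 31 ((618.17236328125, 154.9404754638672), 13.861501693725586)
36 39 ((617.4290771484375, 155.9822540283203), 12.09443473815918)
bL ((619.4818115234375, -35.553199768066406), (98.6041488647461, 90.2629623413086), 15.545353889465332)
20 14 ((608.328125, -35.15349578857422), 19.05808448791504)
28 69 ((614.8068237304688, -36.43697738647461), 20.616029739379883)
36 70 ((614.5469970703125, -36.43193817138672), 17.79632568359375)
```

Emit:
{"method": "send_rows", "body": {
  "motion": [
    {"az": 0.8},
    {"az": 0.8},
    {"az": 0.73},
    {"x": 1,"y": -1},
    {"x": 1,"y": -1},
    {"x": 1,"y": -1},
    {"x": 1,"y": -1},
    {"x": 1,"y": -1}
  ],
  "fingers": -0.6
}}

```text
invalid input
```

Emit:
{"method": "send_rows", "body": {
  "motion": [
    {"x": 1,"y": -1},
    {"x": 1,"y": -1},
    {"x": 1,"y": -1},
    {"x": 0.5,"y": -1},
    {"x": 0.5,"y": -1},
    {"x": 0.5,"y": -1},
    {"x": 0.5,"y": -1},
    {"x": 0.5,"y": -1}
  ]
}}

```text
invalid input
```

Emit:
{"method": "send_rows", "body": {
  "motion": [
    {"x": 0.4,"y": -1},
    {"x": 0.4,"y": -1},
    {"x": 0.4,"y": -1},
    {"x": 0.4,"y": -1},
    {"x": 0.4,"y": -1},
    {"x": 0.4,"y": -1},
    {"x": 0.4,"y": -1}
  ]
}}

```text
invalid input
```

Emit:
{"method": "send_rows", "body": {
  "motion": [
    {"x": 0,"y": 0,"z": 0,"ax": 0,"ay": 0,"az": 0.8},
    {"x": 0,"y": 0,"z": 0,"ax": 0,"ay": 0,"az": 0.8},
    {"x": 0,"y": 0,"z": 0,"ax": 0,"ay": 0,"az": 0.73}
  ],
  "fingers": -0.6
}}

```text
clock: 0.4
eef_pos: [156.8, -630.3, 225.9]
orientation: [-0.001, 1.0, -0.002, -0.0]
ft_force: [0.0, 0.8, 1.1]
gripper_width: 75.9
grasp_force: 0.0
```

All six keys have to be given. Continuing.

Emit:
{"method": "send_rows", "body": {
  "motion": [
    {"x": 1,"y": -1,"z": 0,"ax": 0,"ay": 0,"az": 0},
    {"x": 1,"y": -1,"z": 0,"ax": 0,"ay": 0,"az": 0},
    {"x": 1,"y": -1,"z": 0,"ax": 0,"ay": 0,"az": 0},
    {"x": 1,"y": -1,"z": 0,"ax": 0,"ay": 0,"az": 0},
    {"x": 1,"y": -1,"z": 0,"ax": 0,"ay": 0,"az": 0},
    {"x": 1,"y": -1,"z": 0,"ax": 0,"ay": 0,"az": 0},
    {"x": 1,"y": -1,"z": 0,"ax": 0,"ay": 0,"az": 0},
    {"x": 1,"y": -1,"z": 0,"ax": 0,"ay": 0,"az": 0}
  ]
}}

```text
clock: 1.2
eef_pos: [317.5, -469.6, 226.2]
orientation: [-0.0, 1.0, -0.0, -0.0]
ft_force: [-0.3, 0.8, 0.2]
gripper_width: 74.6
grasp_force: 0.0
```

Emit:
{"method": "send_rows", "body": {
  "motion": [
    {"x": 0.5,"y": -1,"z": 0,"ax": 0,"ay": 0,"az": 0},
    {"x": 0.5,"y": -1,"z": 0,"ax": 0,"ay": 0,"az": 0},
    {"x": 0.5,"y": -1,"z": 0,"ax": 0,"ay": 0,"az": 0},
    {"x": 0.5,"y": -1,"z": 0,"ax": 0,"ay": 0,"az": 0},
    {"x": 0.5,"y": -1,"z": 0,"ax": 0,"ay": 0,"az": 0},
    {"x": 0.5,"y": -1,"z": 0,"ax": 0,"ay": 0,"az": 0},
    {"x": 0.5,"y": -1,"z": 0,"ax": 0,"ay": 0,"az": 0},
    {"x": 0.5,"y": -1,"z": 0,"ax": 0,"ay": 0,"az": 0}
  ]
}}

```text
clock: 2.0
eef_pos: [397.0, -309.7, 226.3]
orientation: [-0.0, 1.0, -0.0, -0.0]
ft_force: [0.1, 0.1, 0.5]
gripper_width: 74.5
grasp_force: 0.0
```

Emit:
{"method": "send_rows", "body": {
  "motion": [
    {"x": 0.35,"y": -1,"z": 0,"ax": 0,"ay": 0,"az": 0},
    {"x": 0.35,"y": -1,"z": 0,"ax": 0,"ay": 0,"az": 0},
    {"x": 0.35,"y": -1,"z": 0,"ax": 0,"ay": 0,"az": 0},
    {"x": 0.35,"y": -1,"z": 0,"ax": 0,"ay": 0,"az": 0},
    {"x": 0.35,"y": -1,"z": 0,"ax": 0,"ay": 0,"az": 0},
    {"x": 0.35,"y": -1,"z": 0,"ax": 0,"ay": 0,"az": 0},
    {"x": 0.35,"y": -1,"z": 0,"ax": 0,"ay": 0,"az": 0},
    {"x": 0.35,"y": -1,"z": 0,"ax": 0,"ay": 0,"az": 0}
  ]
}}

```text
clock: 2.8
eef_pos: [452.8, -149.9, 226.4]
orientation: [-0.0, 1.0, -0.0, -0.0]
ft_force: [-0.3, -0.3, -0.9]
gripper_width: 74.0
grasp_force: 0.0
```

Emit:
{"method": "send_rows", "body": {
  "motion": [
    {"x": 0,"y": -1,"z": 0,"ax": 0,"ay": 0,"az": 0},
    {"x": 0,"y": -1,"z": 0,"ax": 0,"ay": 0,"az": 0},
    {"x": 0,"y": -1,"z": 0,"ax": 0,"ay": 0,"az": 0},
    {"x": 0,"y": -1,"z": 0,"ax": 0,"ay": 0,"az": 0},
    {"x": 0,"y": -1,"z": 0,"ax": 0,"ay": 0,"az": 0},
    {"x": 0,"y": -0.6,"z": 0,"ax": 0,"ay": 0,"az": 0},
    {"x": 0,"y": 0,"z": 0,"ax": 0,"ay": 0,"az": 0},
    {"x": 0,"y": 0,"z": 0,"ax": 0,"ay": 0,"az": 0}
  ]
}}

```text
clock: 3.6
eef_pos: [452.9, -39.5, 226.6]
orientation: [0.0, 1.0, -0.0, -0.0]
ft_force: [-0.2, -1.1, -0.1]
gripper_width: 74.6
grasp_force: 0.0
```

Emit:
{"method": "send_rows", "body": {
  "motion": [
    {"x": 0,"y": -0.05,"z": 1,"ax": 0,"ay": 0,"az": 0},
    {"x": 0,"y": 0,"z": 1,"ax": 0,"ay": 0,"az": 0},
    {"x": 0,"y": 0,"z": 1,"ax": 0,"ay": 0,"az": 0},
    {"x": 0,"y": 0,"z": 1,"ax": 0,"ay": 0,"az": 0},
    {"x": 0,"y": 0,"z": 1,"ax": 0,"ay": 0,"az": 0},
    {"x": 0,"y": 0,"z": 1,"ax": 0,"ay": 0,"az": 0},
    {"x": 0,"y": 0,"z": 1,"ax": 0,"ay": 0,"az": 0}
  ]
}}

```text
clock: 4.3
eef_pos: [453.2, -39.6, 85.9]
orientation: [0.001, 1.0, -0.001, 0.0]
ft_force: [0.8, 0.1, -0.1]
gripper_width: 74.7
grasp_force: 0.0
```

Emit:
{"method": "send_rows", "body": {
  "motion": [
    {"x": 0,"y": 0,"z": 0.6,"ax": 0,"ay": 0,"az": 0},
    {"x": 0,"y": 0,"z": 0.6,"ax": 0,"ay": 0,"az": 0},
    {"x": 0,"y": 0,"z": 0.6,"ax": 0,"ay": 0,"az": 0},
    {"x": 0,"y": 0,"z": 0,"ax": 0,"ay": 0,"az": 0}
  ]
}}

```text
clock: 4.7
eef_pos: [452.2, -39.3, 49.5]
orientation: [0.0, 1.0, -0.001, -0.001]
ft_force: [-0.7, -0.5, -0.2]
gripper_width: 74.4
grasp_force: 0.0
```

Emit:
{"method": "send_rows", "body": {
  "motion": [
    {"x": 0,"y": 0,"z": 0,"ax": 0,"ay": 0,"az": 0},
    {"x": 0,"y": 0,"z": 0,"ax": 0,"ay": 0,"az": 0},
    {"x": 0,"y": 0,"z": 0,"ax": 0,"ay": 0,"az": 0},
    {"x": 0,"y": 0,"z": 0,"ax": 0,"ay": 0,"az": 0},
    {"x": 0,"y": 0,"z": 0,"ax": 0,"ay": 0,"az": 0},
    {"x": 0,"y": 0,"z": 0,"ax": 0,"ay": 0,"az": 0}
  ],
  "fingers": 1
}}

```text
clock: 5.3
eef_pos: [453.4, -38.0, 51.2]
orientation: [0.0, 1.0, -0.0, 0.001]
ft_force: [-0.5, -0.3, 6.5]
gripper_width: 50.7
grasp_force: 30.0
```

Emit:
{"method": "send_rows", "body": {
  "motion": [
    {"x": 0,"y": 0,"z": -0.5,"ax": 0,"ay": 0,"az": 0},
    {"x": 0,"y": 0,"z": -1,"ax": 0,"ay": 0,"az": 0},
    {"x": 0,"y": 0,"z": -1,"ax": 0,"ay": 0,"az": 0},
    {"x": 0,"y": 0,"z": -1,"ax": 0,"ay": 0,"az": 0},
    {"x": 0,"y": 0,"z": -0.5,"ax": 0,"ay": 0,"az": 0}
  ]
}}

```text
clock: 5.8
eef_pos: [453.3, -37.7, 132.2]
orientation: [-0.0, 1.0, 0.0, 0.001]
ft_force: [0.8, 0.8, -3.1]
gripper_width: 50.5
grasp_force: 30.0
```

Emit:
{"method": "send_rows", "body": {
  "motion": [
    {"x": 0.5,"y": 0,"z": 0,"ax": 0,"ay": 0,"az": 0},
    {"x": 1,"y": 0,"z": 0,"ax": 0,"ay": 0,"az": 0},
    {"x": 1,"y": 0,"z": 0,"ax": 0,"ay": 0,"az": 0},
    {"x": 1,"y": 0,"z": 0,"ax": 0,"ay": 0,"az": 0},
    {"x": 1,"y": 0,"z": 0,"ax": 0,"ay": 0,"az": 0},
    {"x": 1,"y": 0,"z": 0,"ax": 0,"ay": 0,"az": 0},
    {"x": 1,"y": 0,"z": 0,"ax": 0,"ay": 0,"az": 0},
    {"x": 1,"y": 0,"z": 0,"ax": 0,"ay": 0,"az": 0}
  ]
}}

```text
clock: 6.6
eef_pos: [603.5, -37.6, 128.9]
orientation: [-0.0, 1.0, 0.0, -0.001]
ft_force: [0.4, 0.2, -2.0]
gripper_width: 50.9
grasp_force: 30.0
```

Emit:
{"method": "send_rows", "body": {
  "motion": [
    {"x": 0.6,"y": -0.05,"z": 0,"ax": 0,"ay": 0,"az": 0},
    {"x": 0,"y": 0,"z": 0,"ax": 0,"ay": 0,"az": 0},
    {"x": 0,"y": 0,"z": 0,"ax": 0,"ay": 0,"az": 0}
  ]
}}

```text
clock: 6.9
eef_pos: [614.0, -36.7, 129.2]
orientation: [-0.0, 1.0, 0.0, -0.002]
ft_force: [0.0, -0.0, -2.3]
gripper_width: 51.0
grasp_force: 30.0
```

```bash
python3 - <<'E'
from h import *
im,d=grab("side","s1"); a=ctrl.observe(); print(a["eef_pos"],a["ft_force"])
cv2.imwrite("pics/s1c.png",cv2.resize(im[80:260,150:350,::-1],None,fx=3,fy=3,interpolation=cv2.INTER_CUBIC))
E
```

```text
[613.74151138 -36.81283958 129.48447591] [-8.61594499e-04  1.16564172e+00 -1.90154024e+00]
```

View pics/s1c.png

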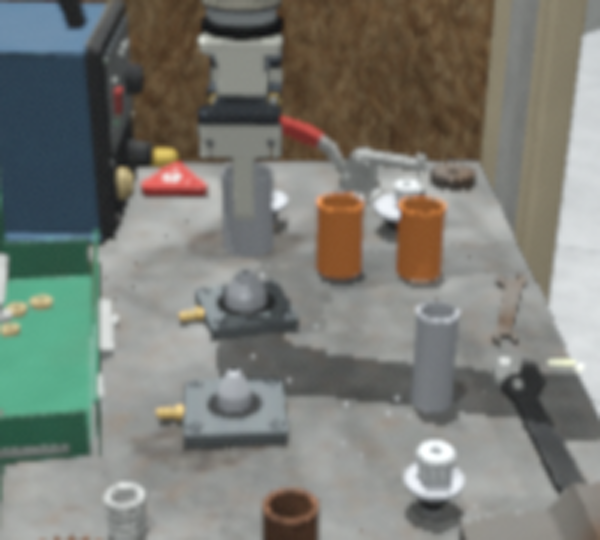

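The tube hangs upright over the large base (spigot at crop (246,290)). Descending in steps while watching the force.

Emit:
{"method": "send_rows", "body": {
  "motion": [
    {"x": 0.03,"y": 0,"z": 1,"ax": 0,"ay": 0,"az": 0},
    {"x": 0,"y": 0,"z": 0.7,"ax": 0,"ay": 0,"az": 0},
    {"x": 0,"y": 0,"z": 0.4,"ax": 0,"ay": 0,"az": 0},
    {"x": 0,"y": 0,"z": 0.3,"ax": 0,"ay": 0,"az": 0},
    {"x": 0,"y": 0,"z": 0.1,"ax": 0,"ay": 0,"az": 0}
  ]
}}

```text
clock: 7.45
eef_pos: [615.2, -36.8, 80.0]
orientation: [-0.0, 1.0, -0.0, -0.001]
ft_force: [-0.5, -0.1, -1.9]
gripper_width: 50.6
grasp_force: 30.0
```

Emit:
{"method": "send_rows", "body": {
  "motion": [
    {"x": 0,"y": 0,"z": 0.1,"ax": 0,"ay": 0,"az": 0},
    {"x": 0,"y": 0,"z": 0.1,"ax": 0,"ay": 0,"az": 0}
  ]
}}

```text
clock: 7.65
eef_pos: [616.1, -36.8, 77.1]
orientation: [-0.0, 1.0, -0.0, 0.001]
ft_force: [-0.3, -0.9, -2.5]
gripper_width: 50.7
grasp_force: 30.0
```

Emit:
{"method": "send_rows", "body": {
  "motion": [
    {"x": 0,"y": 0,"z": 0.1,"ax": 0,"ay": 0,"az": 0},
    {"x": 0,"y": 0,"z": 0.1,"ax": 0,"ay": 0,"az": 0},
    {"x": 0,"y": 0,"z": 0.1,"ax": 0,"ay": 0,"az": 0}
  ]
}}

```text
clock: 7.95
eef_pos: [615.9, -36.7, 70.8]
orientation: [-0.0, 1.0, -0.0, 0.0]
ft_force: [1.4, 1.1, -1.6]
gripper_width: 50.9
grasp_force: 30.0
```

Emit:
{"method": "send_rows", "body": {
  "motion": [
    {"x": 0,"y": 0,"z": 0.08,"ax": 0,"ay": 0,"az": 0},
    {"x": 0,"y": 0,"z": 0.05,"ax": 0,"ay": 0,"az": 0},
    {"x": 0,"y": 0,"z": 0.05,"ax": 0,"ay": 0,"az": 0}
  ]
}}

```text
clock: 8.25
eef_pos: [616.0, -36.7, 67.3]
orientation: [-0.0, 1.0, -0.0, 0.0]
ft_force: [-0.3, 0.4, 4.8]
gripper_width: 50.9
grasp_force: 30.0
```

Emit:
{"method": "send_rows", "body": {
  "motion": [
    {"x": 0,"y": 0,"z": 0.03,"ax": 0,"ay": 0,"az": 0},
    {"x": 0,"y": 0,"z": 0,"ax": 0,"ay": 0,"az": 0}
  ]
}}

```text
clock: 8.45
eef_pos: [615.9, -36.7, 67.3]
orientation: [-0.0, 1.0, -0.0, 0.0]
ft_force: [-1.7, 0.4, 3.6]
gripper_width: 50.9
grasp_force: 30.0
```

Emit:
{"method": "send_rows", "body": {
  "motion": [
    {"x": 0,"y": 0,"z": 0,"ax": 0,"ay": 0,"az": 0},
    {"x": 0,"y": 0,"z": 0,"ax": 0,"ay": 0,"az": 0},
    {"x": 0,"y": 0,"z": 0,"ax": 0,"ay": 0,"az": 0},
    {"x": 0,"y": 0,"z": 0,"ax": 0,"ay": 0,"az": 0}
  ],
  "fingers": -0.5
}}

```text
clock: 8.85
eef_pos: [615.5, -37.0, 66.2]
orientation: [0.0, 1.0, -0.0, -0.0]
ft_force: [-0.6, -0.5, 1.3]
gripper_width: 69.5
grasp_force: 0.0
```

Emit:
{"method": "send_rows", "body": {
  "motion": [
    {"x": 0,"y": 0,"z": -0.5,"ax": 0,"ay": 0,"az": 0},
    {"x": 0,"y": 0,"z": -1,"ax": 0,"ay": 0,"az": 0},
    {"x": 0,"y": 0,"z": -1,"ax": 0,"ay": 0,"az": 0},
    {"x": 0,"y": 0,"z": -1,"ax": 0,"ay": 0,"az": 0},
    {"x": 0,"y": 0,"z": -1,"ax": 0,"ay": 0,"az": 0},
    {"x": -1,"y": -1,"z": 0,"ax": 0,"ay": 0,"az": 0},
    {"x": -1,"y": -1,"z": 0,"ax": 0,"ay": 0,"az": 0},
    {"x": -1,"y": -1,"z": 0,"ax": 0,"ay": 0,"az": 0}
  ]
}}

```text
clock: 9.65
eef_pos: [555.2, 23.7, 157.4]
orientation: [-0.0, 1.0, -0.0, 0.001]
ft_force: [-0.2, 1.0, 0.1]
gripper_width: 69.7
grasp_force: 0.0
```

Emit:
{"method": "send_rows", "body": {
  "motion": [
    {"x": -1,"y": -1,"z": 0,"ax": 0,"ay": 0,"az": 0},
    {"x": -1,"y": -1,"z": 0,"ax": 0,"ay": 0,"az": 0},
    {"x": -1,"y": -1,"z": 0,"ax": 0,"ay": 0,"az": 0},
    {"x": -1,"y": -1,"z": 0,"ax": 0,"ay": 0,"az": 0},
    {"x": -1,"y": -1,"z": 0,"ax": 0,"ay": 0,"az": 0},
    {"x": -0.8,"y": 0,"z": 0,"ax": 0,"ay": 0,"az": 0},
    {"x": 0,"y": 0,"z": 0,"ax": 0,"ay": 0,"az": 0},
    {"x": 0,"y": 0,"z": 0,"ax": 0,"ay": 0,"az": 0}
  ]
}}

```text
clock: 10.45
eef_pos: [440.6, 123.0, 157.2]
orientation: [-0.0, 1.0, -0.0, 0.001]
ft_force: [0.7, -0.6, 0.1]
gripper_width: 69.8
grasp_force: 0.0
```

```bash
python3 - <<'E'
from h import *
im,d=grab("top","t2"); P=points("top",d).reshape(-1,3)
s=P[(np.hypot(P[:,0]-614.7,P[:,1]+36.6)<40)&(P[:,2]>85)&(P[:,2]<110)]
print(len(s),np.median(s,0),cv2.minEnclosingCircle(s[:,:2].astype(np.float32)))
print(ctrl.observe()["eef_pos"])
E
```

```text
127 [614.16737814 -38.32237386  94.54196208] ((614.275146484375, -37.56966781616211), 26.0367431640625)
[441.06215143 122.79730277 157.06134597]
```

Emit:
{"method": "send_rows", "body": {
  "motion": [
    {"x": -0.04,"y": -0.07,"z": 1,"ax": 0,"ay": 0,"az": 0},
    {"x": 0,"y": 0,"z": 1,"ax": 0,"ay": 0,"az": 0},
    {"x": 0,"y": 0,"z": 1,"ax": 0,"ay": 0,"az": 0},
    {"x": 0,"y": 0,"z": 1,"ax": 0,"ay": 0,"az": 0},
    {"x": 0,"y": 0,"z": 0.7,"ax": 0,"ay": 0,"az": 0},
    {"x": 0,"y": 0,"z": 0,"ax": 0,"ay": 0,"az": 0}
  ]
}}

```text
clock: 11.1
eef_pos: [439.1, 123.6, 61.0]
orientation: [0.001, 1.0, -0.001, -0.001]
ft_force: [1.0, -0.7, 0.4]
gripper_width: 69.7
grasp_force: 0.0
```

Emit:
{"method": "send_rows", "body": {
  "motion": [
    {"x": 0,"y": 0,"z": 0,"ax": 0,"ay": 0,"az": 0},
    {"x": 0,"y": 0,"z": 0,"ax": 0,"ay": 0,"az": 0},
    {"x": 0,"y": 0,"z": 0,"ax": 0,"ay": 0,"az": 0},
    {"x": 0,"y": 0,"z": 0,"ax": 0,"ay": 0,"az": 0},
    {"x": 0,"y": 0,"z": 0,"ax": 0,"ay": 0,"az": 0},
    {"x": 0,"y": 0,"z": 0,"ax": 0,"ay": 0,"az": 0},
    {"x": 0,"y": 0,"z": 0,"ax": 0,"ay": 0,"az": 0}
  ],
  "fingers": 1
}}

```text
clock: 11.8
eef_pos: [439.2, 124.7, 63.0]
orientation: [-0.0, 1.0, -0.0, 0.001]
ft_force: [-0.3, -0.4, 3.8]
gripper_width: 37.7
grasp_force: 30.0
```

Emit:
{"method": "send_rows", "body": {
  "motion": [
    {"x": 0,"y": 0,"z": -0.5,"ax": 0,"ay": 0,"az": 0},
    {"x": 0,"y": 0,"z": -1,"ax": 0,"ay": 0,"az": 0},
    {"x": 0,"y": 0,"z": -1,"ax": 0,"ay": 0,"az": 0},
    {"x": 0,"y": 0,"z": -1,"ax": 0,"ay": 0,"az": 0},
    {"x": 0,"y": 0,"z": -0.5,"ax": 0,"ay": 0,"az": 0}
  ]
}}

```text
clock: 12.3
eef_pos: [439.1, 124.7, 144.0]
orientation: [-0.0, 1.0, -0.0, 0.001]
ft_force: [-0.4, 0.2, -2.1]
gripper_width: 37.7
grasp_force: 30.0
```

Emit:
{"method": "send_rows", "body": {
  "motion": [
    {"x": 1,"y": 0,"z": 0,"ax": 0,"ay": 0,"az": 0},
    {"x": 1,"y": 0,"z": 0,"ax": 0,"ay": 0,"az": 0},
    {"x": 1,"y": -0.5,"z": 0,"ax": 0,"ay": 0,"az": 0},
    {"x": 1,"y": -0.5,"z": 0,"ax": 0,"ay": 0,"az": 0},
    {"x": 1,"y": -0.5,"z": 0,"ax": 0,"ay": 0,"az": 0},
    {"x": 1,"y": 0,"z": 0,"ax": 0,"ay": 0,"az": 0},
    {"x": 1,"y": 0,"z": 0,"ax": 0,"ay": 0,"az": 0},
    {"x": 1,"y": 0,"z": 0,"ax": 0,"ay": 0,"az": 0}
  ]
}}

```text
clock: 13.1
eef_pos: [598.7, 154.4, 141.6]
orientation: [0.0, 1.0, 0.0, -0.001]
ft_force: [1.1, 0.5, -1.0]
gripper_width: 38.0
grasp_force: 30.0
```

Emit:
{"method": "send_rows", "body": {
  "motion": [
    {"x": 0.9,"y": 0,"z": 0,"ax": 0,"ay": 0,"az": 0},
    {"x": 0,"y": 0,"z": 0,"ax": 0,"ay": 0,"az": 0},
    {"x": 0,"y": 0,"z": 0,"ax": 0,"ay": 0,"az": 0}
  ]
}}

```text
clock: 13.4
eef_pos: [615.6, 154.3, 141.5]
orientation: [0.0, 1.0, -0.0, -0.001]
ft_force: [0.2, 0.1, -1.3]
gripper_width: 37.9
grasp_force: 30.0
```

```bash
python3 - <<'E'
from h import *
im,d=grab("side","s2"); P=points("side",d)
print(ctrl.observe()["eef_pos"])
q=P.reshape(-1,3)
for nm,lo,hi in(("tube",90,125),("spigot",32,49)):
    s=q[(np.hypot(q[:,0]-617,q[:,1]-154)<32)&(q[:,2]>lo)&(q[:,2]<hi)]
    print(nm,len(s),(s.min(0)+s.max(0))/2,np.percentile(s,[3,97],axis=0).round(1))
s=q[(np.hypot(q[:,0]-614,q[:,1]+37)<40)&(q[:,2]>15)]; print("L",s.max(0),np.percentile(s[:,2],99),s.min(0))
cv2.imwrite("pics/s2c.png",cv2.resize(im[110:270,150:350,::-1],None,fx=3,fy=3,interpolation=cv2.INTER_CUBIC))
E
```

```text
[615.28306046 154.55887012 141.73303465]
tube 176 [614.94836606 166.41009399 107.33923725] [[597.2 160.3  91.2]
 [631.8 175.3 123.4]]
spigot 58 [616.69089477 162.45586351  40.5114215 ] [[606.1 153.9  32.1]
 [627.8 169.4  48.3]]
L [653.10558597  -1.26538932  96.70072737] 95.31342993471557 [576.17431006 -60.51739084  15.09880913]
```

View pics/s2c.png

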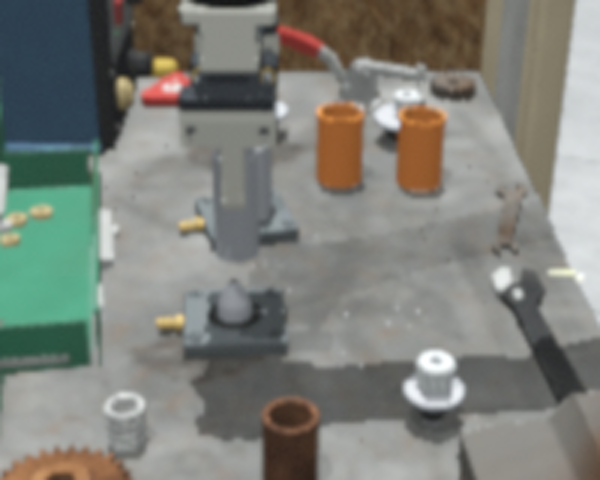

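Small tube is 2 mm short in x of the spigot; correcting and lowering.

Emit:
{"method": "send_rows", "body": {
  "motion": [
    {"x": 0.1,"y": 0,"z": 1,"ax": 0,"ay": 0,"az": 0},
    {"x": 0,"y": 0,"z": 0.7,"ax": 0,"ay": 0,"az": 0},
    {"x": 0,"y": 0,"z": 0.4,"ax": 0,"ay": 0,"az": 0},
    {"x": 0,"y": 0,"z": 0.3,"ax": 0,"ay": 0,"az": 0},
    {"x": 0,"y": 0,"z": 0.1,"ax": 0,"ay": 0,"az": 0},
    {"x": 0,"y": 0,"z": 0.1,"ax": 0,"ay": 0,"az": 0}
  ]
}}

```text
clock: 14.05
eef_pos: [619.1, 154.7, 90.7]
orientation: [-0.0, 1.0, -0.0, 0.0]
ft_force: [1.4, 0.1, -2.0]
gripper_width: 38.1
grasp_force: 30.0
```

Emit:
{"method": "send_rows", "body": {
  "motion": [
    {"x": 0,"y": 0,"z": 0.1,"ax": 0,"ay": 0,"az": 0},
    {"x": 0,"y": 0,"z": 0.1,"ax": 0,"ay": 0,"az": 0},
    {"x": 0,"y": 0,"z": 0.1,"ax": 0,"ay": 0,"az": 0},
    {"x": 0,"y": 0,"z": 0.1,"ax": 0,"ay": 0,"az": 0}
  ]
}}

```text
clock: 14.45
eef_pos: [618.9, 154.6, 82.5]
orientation: [-0.0, 1.0, -0.0, 0.0]
ft_force: [-0.2, 0.3, -0.7]
gripper_width: 38.0
grasp_force: 30.0
```

Emit:
{"method": "send_rows", "body": {
  "motion": [
    {"x": 0,"y": 0,"z": 0.08,"ax": 0,"ay": 0,"az": 0},
    {"x": 0,"y": 0,"z": 0.05,"ax": 0,"ay": 0,"az": 0},
    {"x": 0,"y": 0,"z": 0.05,"ax": 0,"ay": 0,"az": 0},
    {"x": 0,"y": 0,"z": 0,"ax": 0,"ay": 0,"az": 0}
  ]
}}

```text
clock: 14.85
eef_pos: [618.9, 154.6, 79.1]
orientation: [-0.0, 1.0, -0.0, 0.0]
ft_force: [-0.3, -0.5, -1.0]
gripper_width: 37.9
grasp_force: 30.0
```

Emit:
{"method": "send_rows", "body": {
  "motion": [
    {"x": 0,"y": 0,"z": 0.03,"ax": 0,"ay": 0,"az": 0},
    {"x": 0,"y": 0,"z": 0.03,"ax": 0,"ay": 0,"az": 0},
    {"x": 0,"y": 0,"z": 0,"ax": 0,"ay": 0,"az": 0}
  ]
}}

```text
clock: 15.15
eef_pos: [619.0, 154.6, 79.0]
orientation: [-0.0, 1.0, -0.0, 0.0]
ft_force: [-2.0, -0.4, 5.5]
gripper_width: 37.6
grasp_force: 30.0
```

Emit:
{"method": "send_rows", "body": {
  "motion": [
    {"x": 0,"y": 0,"z": 0,"ax": 0,"ay": 0,"az": 0},
    {"x": 0,"y": 0,"z": 0,"ax": 0,"ay": 0,"az": 0},
    {"x": 0,"y": 0,"z": 0,"ax": 0,"ay": 0,"az": 0},
    {"x": 0,"y": 0,"z": 0,"ax": 0,"ay": 0,"az": 0}
  ],
  "fingers": -0.4
}}

```text
clock: 15.55
eef_pos: [618.9, 154.6, 77.5]
orientation: [-0.0, 1.0, -0.0, 0.0]
ft_force: [0.7, 0.4, -0.4]
gripper_width: 63.3
grasp_force: 0.0
```

Emit:
{"method": "send_rows", "body": {
  "motion": [
    {"x": 0,"y": 0,"z": -0.5,"ax": 0,"ay": 0,"az": 0},
    {"x": 0,"y": 0,"z": -1,"ax": 0,"ay": 0,"az": 0},
    {"x": 0,"y": 0,"z": -1,"ax": 0,"ay": 0,"az": 0},
    {"x": 0,"y": 0,"z": -1,"ax": 0,"ay": 0,"az": 0},
    {"x": 0,"y": 0,"z": -0.5,"ax": 0,"ay": 0,"az": 0},
    {"x": -1,"y": -0.8,"z": 0,"ax": 0,"ay": 0,"az": 0},
    {"x": -1,"y": -0.8,"z": 0,"ax": 0,"ay": 0,"az": 0},
    {"x": -1,"y": -0.8,"z": 0,"ax": 0,"ay": 0,"az": 0}
  ]
}}

```text
clock: 16.35
eef_pos: [558.1, 203.0, 157.8]
orientation: [-0.0, 1.0, -0.0, -0.0]
ft_force: [0.2, -0.0, -0.1]
gripper_width: 65.0
grasp_force: 0.0
```

Emit:
{"method": "send_rows", "body": {
  "motion": [
    {"x": -1,"y": -0.8,"z": 0,"ax": 0,"ay": 0,"az": 0},
    {"x": -1,"y": -0.8,"z": 0,"ax": 0,"ay": 0,"az": 0},
    {"x": -1,"y": -0.8,"z": 0,"ax": 0,"ay": 0,"az": 0},
    {"x": -1,"y": -0.8,"z": 0,"ax": 0,"ay": 0,"az": 0},
    {"x": -1,"y": -0.8,"z": 0,"ax": 0,"ay": 0,"az": 0},
    {"x": -0.2,"y": -0.1,"z": 0,"ax": 0,"ay": 0,"az": 0},
    {"x": 0,"y": 0,"z": 0,"ax": 0,"ay": 0,"az": 0},
    {"x": 0,"y": 0,"z": 0,"ax": 0,"ay": 0,"az": 0}
  ]
}}

```text
clock: 17.15
eef_pos: [456.3, 283.3, 157.8]
orientation: [0.0, 1.0, -0.001, 0.001]
ft_force: [-0.1, -0.2, -0.0]
gripper_width: 65.3
grasp_force: 0.0
```

```bash
python3 - <<'E'
from h import *
im,d=grab("top","t3"); q=points("top",d).reshape(-1,3)
for x,y,h in((614.7,-36.6,96),(617.6,154.8,111)):
    s=q[(np.hypot(q[:,0]-x,q[:,1]-y)<40)&(abs(q[:,2]-h)<4)]
    print(len(s),np.median(s,0),cv2.minEnclosingCircle(s[:,:2].astype(np.float32)))
print(ctrl.observe()["eef_pos"])
E
```

```text
87 [613.9796629  -38.52951515  95.83029815] ((614.2194213867188, -37.70829391479492), 26.005512237548828)
58 [621.83097761 154.65567846 109.88621314] ((619.4071655273438, 154.1929931640625), 19.335718154907227)
[456.41997788 283.09684106 157.73455151]
```

Emit:
{"method": "send_rows", "body": {
  "motion": [
    {"x": -0.1,"y": -0.08,"z": 1,"ax": 0,"ay": 0,"az": 0},
    {"x": 0,"y": 0,"z": 1,"ax": 0,"ay": 0,"az": 0},
    {"x": 0,"y": 0,"z": 1,"ax": 0,"ay": 0,"az": 0},
    {"x": 0,"y": 0,"z": 1,"ax": 0,"ay": 0,"az": 0},
    {"x": 0,"y": 0,"z": 1,"ax": 0,"ay": 0,"az": 0},
    {"x": 0,"y": 0,"z": 0.5,"ax": 0,"ay": 0,"az": 0},
    {"x": 0,"y": 0,"z": 0.27,"ax": 0,"ay": 0,"az": 0},
    {"x": 0,"y": 0,"z": 0,"ax": 0,"ay": 0,"az": 0}
  ]
}}

```text
clock: 18.0
eef_pos: [453.3, 285.7, 42.0]
orientation: [0.0, 1.0, -0.001, -0.0]
ft_force: [0.5, -0.5, -0.1]
gripper_width: 65.0
grasp_force: 0.0
```

Emit:
{"method": "send_rows", "body": {
  "motion": [
    {"x": 0,"y": 0,"z": 0,"ax": 0,"ay": 0,"az": 0},
    {"x": 0,"y": 0,"z": 0,"ax": 0,"ay": 0,"az": 0},
    {"x": 0,"y": 0,"z": 0,"ax": 0,"ay": 0,"az": 0},
    {"x": 0,"y": 0,"z": 0,"ax": 0,"ay": 0,"az": 0},
    {"x": 0,"y": 0,"z": 0,"ax": 0,"ay": 0,"az": 0},
    {"x": 0,"y": 0,"z": 0,"ax": 0,"ay": 0,"az": 0},
    {"x": 0,"y": 0,"z": 0,"ax": 0,"ay": 0,"az": 0},
    {"x": 0,"y": 0,"z": 0,"ax": 0,"ay": 0,"az": 0}
  ],
  "fingers": 1
}}

```text
clock: 18.8
eef_pos: [452.9, 286.3, 42.5]
orientation: [-0.0, 1.0, -0.0, 0.0]
ft_force: [0.1, -0.9, 2.8]
gripper_width: 27.3
grasp_force: 30.0
```

Emit:
{"method": "send_rows", "body": {
  "motion": [
    {"x": 0,"y": 0,"z": -0.5,"ax": 0,"ay": 0,"az": 0},
    {"x": 0,"y": 0,"z": -1,"ax": 0,"ay": 0,"az": 0},
    {"x": 0,"y": 0,"z": -1,"ax": 0,"ay": 0,"az": 0},
    {"x": 0,"y": 0,"z": -1,"ax": 0,"ay": 0,"az": 0},
    {"x": 0,"y": 0,"z": -1,"ax": 0,"ay": 0,"az": 0},
    {"x": 0,"y": 0,"z": -1,"ax": 0,"ay": 0,"az": 0},
    {"x": 0,"y": 0,"z": -1,"ax": 0,"ay": 0,"az": 0},
    {"x": 0.25,"y": 0.16,"z": -0.25,"ax": 0,"ay": 0,"az": 0}
  ]
}}

```text
clock: 19.6
eef_pos: [458.2, 284.2, 179.7]
orientation: [-0.001, 1.0, 0.001, 0.001]
ft_force: [-0.6, 0.9, -1.3]
gripper_width: 27.0
grasp_force: 30.0
```

Emit:
{"method": "send_rows", "body": {
  "motion": [
    {"x": 1,"y": 0.8,"z": 0,"ax": 0,"ay": 0,"az": 0},
    {"x": 1,"y": 0.8,"z": 0,"ax": 0,"ay": 0,"az": 0},
    {"x": 1,"y": 0.8,"z": 0,"ax": 0,"ay": 0,"az": 0},
    {"x": 1,"y": 0.8,"z": 0,"ax": 0,"ay": 0,"az": 0},
    {"x": 1,"y": 0.8,"z": 0,"ax": 0,"ay": 0,"az": 0},
    {"x": 1,"y": 0.8,"z": 0,"ax": 0,"ay": 0,"az": 0},
    {"x": 1,"y": 0.8,"z": 0,"ax": 0,"ay": 0,"az": 0},
    {"x": 1,"y": 0.8,"z": 0,"ax": 0,"ay": 0,"az": 0}
  ]
}}

```text
clock: 20.4
eef_pos: [618.2, 153.4, 176.2]
orientation: [0.0, 1.0, -0.0, -0.001]
ft_force: [-0.1, 0.2, -0.9]
gripper_width: 27.4
grasp_force: 30.0
```

Emit:
{"method": "send_rows", "body": {
  "motion": [
    {"x": 0,"y": 0,"z": 0,"ax": 0,"ay": 0,"az": 0},
    {"x": 0,"y": 0,"z": 0,"ax": 0,"ay": 0,"az": 0}
  ]
}}

```text
clock: 20.6
eef_pos: [617.4, 154.0, 176.1]
orientation: [0.0, 1.0, -0.001, -0.001]
ft_force: [-0.3, 1.0, -1.4]
gripper_width: 27.2
grasp_force: 30.0
```

```bash
python3 - <<'E'
from h import *
im,d=grab("side","s3"); q=points("side",d).reshape(-1,3)
print(ctrl.observe()["eef_pos"])
for nm,lo,hi in(("flange",155,170),("bung",138,153),("tube",70,111)):
    s=q[(np.hypot(q[:,0]-619,q[:,1]-154)<32)&(q[:,2]>lo)&(q[:,2]<hi)]
    print(nm,len(s),np.percentile(s,[2,98],axis=0).round(1).tolist())
cv2.imwrite("pics/s3c.png",cv2.resize(im[90:250,170:310,::-1],None,fx=3.7,fy=3.7,interpolation=cv2.INTER_CUBIC))
E
```

```text
[616.78842277 155.40341754 176.41809747]
flange 98 [[596.5, 144.1, 159.4], [638.6, 177.6, 169.7]]
bung 35 [[605.8, 158.7, 138.7], [627.6, 168.5, 152.8]]
tube 275 [[599.9, 137.2, 70.8], [635.5, 175.4, 110.5]]
```

View pics/s3c.png

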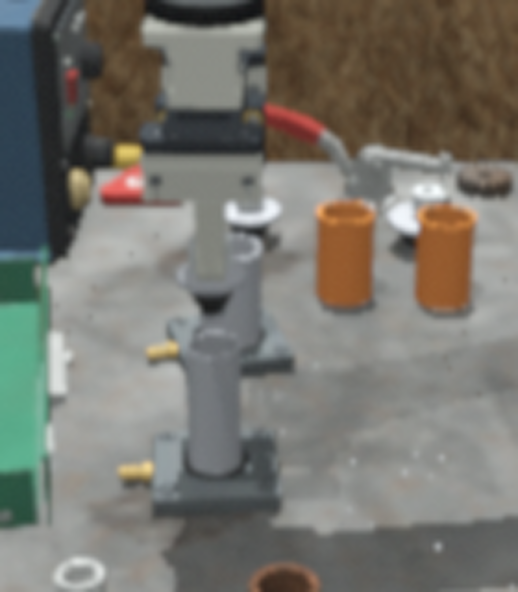

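Plug_small is above the small tube within 1 mm and upright. Pressing it home.

Emit:
{"method": "send_rows", "body": {
  "motion": [
    {"x": 0.03,"y": 0,"z": 1,"ax": 0,"ay": 0,"az": 0},
    {"x": 0,"y": 0,"z": 0.5,"ax": 0,"ay": 0,"az": 0},
    {"x": 0,"y": 0,"z": 0.3,"ax": 0,"ay": 0,"az": 0},
    {"x": 0,"y": 0,"z": 0.2,"ax": 0,"ay": 0,"az": 0},
    {"x": 0,"y": 0,"z": 0,"ax": 0,"ay": 0,"az": 0}
  ]
}}

```text
clock: 21.15
eef_pos: [618.0, 155.3, 137.0]
orientation: [0.0, 1.0, 0.0, -0.0]
ft_force: [-0.5, 0.0, -2.0]
gripper_width: 27.7
grasp_force: 30.0
```

Emit:
{"method": "send_rows", "body": {
  "motion": [
    {"x": 0,"y": 0,"z": 0.1,"ax": 0,"ay": 0,"az": 0},
    {"x": 0,"y": 0,"z": 0.1,"ax": 0,"ay": 0,"az": 0},
    {"x": 0,"y": 0,"z": 0.1,"ax": 0,"ay": 0,"az": 0},
    {"x": 0,"y": 0,"z": 0,"ax": 0,"ay": 0,"az": 0}
  ]
}}

```text
clock: 21.55
eef_pos: [618.3, 154.9, 131.1]
orientation: [0.0, 1.0, -0.0, -0.0]
ft_force: [-0.4, -0.4, -1.4]
gripper_width: 27.6
grasp_force: 30.0
```

Emit:
{"method": "send_rows", "body": {
  "motion": [
    {"x": 0,"y": 0,"z": 0.05,"ax": 0,"ay": 0,"az": 0},
    {"x": 0,"y": 0,"z": 0.05,"ax": 0,"ay": 0,"az": 0},
    {"x": 0,"y": 0,"z": 0,"ax": 0,"ay": 0,"az": 0}
  ]
}}

```text
clock: 21.85
eef_pos: [618.3, 155.0, 129.1]
orientation: [0.0, 1.0, -0.0, -0.0]
ft_force: [-0.7, 0.1, -0.9]
gripper_width: 27.4
grasp_force: 30.0
```

Emit:
{"method": "send_rows", "body": {
  "motion": [
    {"x": 0,"y": 0,"z": 0.04,"ax": 0,"ay": 0,"az": 0},
    {"x": 0,"y": 0,"z": 0.03,"ax": 0,"ay": 0,"az": 0},
    {"x": 0,"y": 0,"z": 0,"ax": 0,"ay": 0,"az": 0}
  ]
}}

```text
clock: 22.15
eef_pos: [618.4, 155.0, 127.8]
orientation: [0.0, 1.0, -0.0, -0.0]
ft_force: [0.0, -0.3, -1.0]
gripper_width: 27.4
grasp_force: 30.0
```

Emit:
{"method": "send_rows", "body": {
  "motion": [
    {"x": 0,"y": 0,"z": 0.03,"ax": 0,"ay": 0,"az": 0},
    {"x": 0,"y": 0,"z": 0,"ax": 0,"ay": 0,"az": 0}
  ]
}}

```text
clock: 22.35
eef_pos: [618.6, 155.0, 127.6]
orientation: [-0.0, 1.0, -0.0, 0.0]
ft_force: [-0.6, -0.3, 0.2]
gripper_width: 27.4
grasp_force: 30.0
```

Emit:
{"method": "send_rows", "body": {
  "motion": [
    {"x": 0,"y": 0,"z": 0.05,"ax": 0,"ay": 0,"az": 0},
    {"x": 0,"y": 0,"z": 0,"ax": 0,"ay": 0,"az": 0}
  ]
}}

```text
clock: 22.55
eef_pos: [618.9, 155.0, 127.5]
orientation: [-0.0, 1.0, -0.0, 0.001]
ft_force: [-2.0, 0.1, 5.3]
gripper_width: 27.6
grasp_force: 30.0
```

Emit:
{"method": "send_rows", "body": {
  "motion": [
    {"x": 0,"y": 0,"z": 0.05,"ax": 0,"ay": 0,"az": 0},
    {"x": 0,"y": 0,"z": 0,"ax": 0,"ay": 0,"az": 0}
  ]
}}

```text
clock: 22.75
eef_pos: [619.3, 155.0, 127.4]
orientation: [-0.0, 1.0, -0.0, 0.001]
ft_force: [-2.2, 0.7, 9.1]
gripper_width: 27.5
grasp_force: 30.0
```

Seated: it stopped at the predicted height and the force rose. Release and move on to plug_large.

Emit:
{"method": "send_rows", "body": {
  "motion": [
    {"x": 0,"y": 0,"z": 0,"ax": 0,"ay": 0,"az": 0},
    {"x": 0,"y": 0,"z": 0,"ax": 0,"ay": 0,"az": 0},
    {"x": 0,"y": 0,"z": 0,"ax": 0,"ay": 0,"az": 0},
    {"x": 0,"y": 0,"z": 0,"ax": 0,"ay": 0,"az": 0},
    {"x": 0,"y": 0,"z": -0.5,"ax": 0,"ay": 0,"az": 0},
    {"x": 0,"y": 0,"z": -1,"ax": 0,"ay": 0,"az": 0},
    {"x": 0,"y": 0,"z": -1,"ax": 0,"ay": 0,"az": 0},
    {"x": 0,"y": 0,"z": -0.5,"ax": 0,"ay": 0,"az": 0}
  ],
  "fingers": -0.4
}}

```text
clock: 23.55
eef_pos: [619.6, 155.3, 187.8]
orientation: [-0.001, 1.0, -0.0, 0.002]
ft_force: [-0.1, -1.1, -0.6]
gripper_width: 64.9
grasp_force: 0.0
```

Emit:
{"method": "send_rows", "body": {
  "motion": [
    {"x": -0.1,"y": 1,"z": 0,"ax": 0,"ay": 0,"az": 0},
    {"x": -0.1,"y": 1,"z": 0,"ax": 0,"ay": 0,"az": 0},
    {"x": -0.1,"y": 1,"z": 0,"ax": 0,"ay": 0,"az": 0},
    {"x": -0.1,"y": 1,"z": 0,"ax": 0,"ay": 0,"az": 0},
    {"x": -0.1,"y": 1,"z": 0,"ax": 0,"ay": 0,"az": 0},
    {"x": -0.1,"y": 1,"z": 0,"ax": 0,"ay": 0,"az": 0},
    {"x": 0,"y": 1,"z": 0,"ax": 0,"ay": 0,"az": 0},
    {"x": 0,"y": 1,"z": 0,"ax": 0,"ay": 0,"az": 0}
  ]
}}

```text
clock: 24.35
eef_pos: [606.2, -5.8, 185.4]
orientation: [-0.0, 1.0, -0.0, -0.0]
ft_force: [-0.7, 0.0, -0.0]
gripper_width: 65.2
grasp_force: 0.0
```

Emit:
{"method": "send_rows", "body": {
  "motion": [
    {"x": 0,"y": 1,"z": 0,"ax": 0,"ay": 0,"az": 0},
    {"x": 0,"y": 1,"z": 0,"ax": 0,"ay": 0,"az": 0},
    {"x": 0,"y": 1,"z": 0,"ax": 0,"ay": 0,"az": 0},
    {"x": 0,"y": 1,"z": 0,"ax": 0,"ay": 0,"az": 0},
    {"x": 0,"y": 1,"z": 0,"ax": 0,"ay": 0,"az": 0},
    {"x": 0,"y": 1,"z": 0,"ax": 0,"ay": 0,"az": 0},
    {"x": 0,"y": 1,"z": 0,"ax": 0,"ay": 0,"az": 0},
    {"x": 0,"y": 1,"z": 0,"ax": 0,"ay": 0,"az": 0}
  ]
}}

```text
clock: 25.15
eef_pos: [606.2, -165.8, 185.3]
orientation: [-0.0, 1.0, -0.0, -0.0]
ft_force: [0.9, 0.0, -0.1]
gripper_width: 65.0
grasp_force: 0.0
```

Emit:
{"method": "send_rows", "body": {
  "motion": [
    {"x": 0,"y": 1,"z": 0,"ax": 0,"ay": 0,"az": 0},
    {"x": 0,"y": 1,"z": 0,"ax": 0,"ay": 0,"az": 0},
    {"x": 0,"y": 1,"z": 0,"ax": 0,"ay": 0,"az": 0},
    {"x": 0,"y": 1,"z": 0,"ax": 0,"ay": 0,"az": 0},
    {"x": 0,"y": 1,"z": 0,"ax": 0,"ay": 0,"az": 0},
    {"x": 0,"y": 0,"z": 0,"ax": 0,"ay": 0,"az": 0},
    {"x": 0,"y": 0,"z": 0,"ax": 0,"ay": 0,"az": 0}
  ]
}}

```text
clock: 25.85
eef_pos: [606.3, -265.0, 185.0]
orientation: [-0.001, 1.0, -0.0, -0.0]
ft_force: [0.0, 0.1, 0.5]
gripper_width: 64.9
grasp_force: 0.0
```

```bash
python3 - <<'E'
from h import *
im,d=grab("top","t4"); q=points("top",d).reshape(-1,3)
for x,y,h in((614.7,-37,96),(618,154.8,143),(618,154.8,116)):
    s=q[(np.hypot(q[:,0]-x,q[:,1]-y)<40)&(abs(q[:,2]-h)<4)]
    print(len(s),np.median(s,0),cv2.minEnclosingCircle(s[:,:2].astype(np.float32)))
for i in range(3):
    im,d=ctrl.get_image("side");print(ctrl.observe()["eef_pos"])
E
```

```text
89 [617.28441269 -38.69184666  95.5670304 ] ((614.6196899414062, -37.59513854980469), 25.63979721069336)
121 [619.60102221 154.90551938 142.68970572] ((620.255859375, 154.7926788330078), 14.292767524719238)
153 [612.32138076 148.60565461 115.72262623] ((620.1443481445312, 154.8218994140625), 23.722871780395508)
[ 606.85341879 -263.12119961  185.22969528]
[ 606.86906783 -263.06158095  185.29555195]
[ 606.86275872 -263.16812267  185.35224823]
```

Emit:
{"method": "send_rows", "body": {
  "motion": [
    {"x": 0,"y": 0.03,"z": 1,"ax": 0,"ay": 0,"az": 0},
    {"x": 0,"y": 0,"z": 1,"ax": 0,"ay": 0,"az": 0},
    {"x": 0,"y": 0,"z": 1,"ax": 0,"ay": 0,"az": 0},
    {"x": 0,"y": 0,"z": 1,"ax": 0,"ay": 0,"az": 0},
    {"x": 0,"y": 0,"z": 1,"ax": 0,"ay": 0,"az": 0},
    {"x": 0,"y": 0,"z": 1,"ax": 0,"ay": 0,"az": 0},
    {"x": 0,"y": 0,"z": 0.7,"ax": 0,"ay": 0,"az": 0},
    {"x": 0,"y": 0,"z": 0.4,"ax": 0,"ay": 0,"az": 0}
  ]
}}

```text
clock: 26.85
eef_pos: [606.1, -264.6, 42.0]
orientation: [-0.001, 1.0, 0.0, -0.001]
ft_force: [1.1, 0.1, -0.1]
gripper_width: 65.3
grasp_force: 0.0
```

Emit:
{"method": "send_rows", "body": {
  "motion": [
    {"x": 0,"y": 0,"z": 0,"ax": 0,"ay": 0,"az": 0},
    {"x": 0,"y": 0,"z": 0,"ax": 0,"ay": 0,"az": 0},
    {"x": 0,"y": 0,"z": 0,"ax": 0,"ay": 0,"az": 0},
    {"x": 0,"y": 0,"z": 0,"ax": 0,"ay": 0,"az": 0},
    {"x": 0,"y": 0,"z": 0,"ax": 0,"ay": 0,"az": 0},
    {"x": 0,"y": 0,"z": 0,"ax": 0,"ay": 0,"az": 0},
    {"x": 0,"y": 0,"z": 0,"ax": 0,"ay": 0,"az": 0},
    {"x": 0,"y": 0,"z": 0,"ax": 0,"ay": 0,"az": 0}
  ],
  "fingers": 1
}}

```text
clock: 27.65
eef_pos: [606.7, -265.6, 43.8]
orientation: [0.0, 1.0, -0.0, 0.0]
ft_force: [-0.0, 0.1, 3.0]
gripper_width: 27.4
grasp_force: 29.8
```

Emit:
{"method": "send_rows", "body": {
  "motion": [
    {"x": 0,"y": 0,"z": -0.5,"ax": 0,"ay": 0,"az": 0},
    {"x": 0,"y": 0,"z": -1,"ax": 0,"ay": 0,"az": 0},
    {"x": 0,"y": 0,"z": -1,"ax": 0,"ay": 0,"az": 0},
    {"x": 0,"y": 0,"z": -1,"ax": 0,"ay": 0,"az": 0},
    {"x": 0,"y": 0,"z": -1,"ax": 0,"ay": 0,"az": 0},
    {"x": 0,"y": 0,"z": -1,"ax": 0,"ay": 0,"az": 0},
    {"x": 0,"y": -0.35,"z": -0.5,"ax": 0,"ay": 0,"az": 0}
  ]
}}

```text
clock: 28.35
eef_pos: [606.6, -260.4, 165.3]
orientation: [0.001, 1.0, -0.001, 0.001]
ft_force: [-0.8, 0.1, -1.5]
gripper_width: 27.3
grasp_force: 29.8
```

Emit:
{"method": "send_rows", "body": {
  "motion": [
    {"x": 0.1,"y": -1,"z": 0,"ax": 0,"ay": 0,"az": 0},
    {"x": 0.1,"y": -1,"z": 0,"ax": 0,"ay": 0,"az": 0},
    {"x": 0.1,"y": -1,"z": 0,"ax": 0,"ay": 0,"az": 0},
    {"x": 0.1,"y": -1,"z": 0,"ax": 0,"ay": 0,"az": 0},
    {"x": 0,"y": -1,"z": 0,"ax": 0,"ay": 0,"az": 0},
    {"x": 0,"y": -1,"z": 0,"ax": 0,"ay": 0,"az": 0},
    {"x": 0,"y": -1,"z": 0,"ax": 0,"ay": 0,"az": 0},
    {"x": 0,"y": -1,"z": 0,"ax": 0,"ay": 0,"az": 0}
  ]
}}

```text
clock: 29.15
eef_pos: [613.1, -95.0, 161.7]
orientation: [-0.001, 1.0, 0.001, -0.002]
ft_force: [0.7, 0.0, -0.7]
gripper_width: 27.6
grasp_force: 29.8
```

Emit:
{"method": "send_rows", "body": {
  "motion": [
    {"x": 0,"y": -1,"z": 0,"ax": 0,"ay": 0,"az": 0},
    {"x": 0,"y": -1,"z": 0,"ax": 0,"ay": 0,"az": 0},
    {"x": 0,"y": -1,"z": 0,"ax": 0,"ay": 0,"az": 0},
    {"x": 0,"y": 0,"z": 0,"ax": 0,"ay": 0,"az": 0},
    {"x": 0,"y": 0,"z": 0,"ax": 0,"ay": 0,"az": 0}
  ]
}}

```text
clock: 29.65
eef_pos: [613.6, -37.5, 162.4]
orientation: [0.0, 1.0, 0.001, -0.001]
ft_force: [0.1, -1.1, -1.0]
gripper_width: 27.1
grasp_force: 29.8
```

```bash
python3 - <<'E'
from h import *
im,d=grab("side","s5"); q=points("side",d).reshape(-1,3)
print(ctrl.observe()["eef_pos"])
for nm,lo,hi in(("flange",142,153),("bung",124,136),("tube",50,95)):
    s=q[(np.hypot(q[:,0]-615,q[:,1]+37)<36)&(q[:,2]>lo)&(q[:,2]<hi)]
    print(nm,len(s),np.percentile(s,[2,98],axis=0).round(1).tolist())
cv2.imwrite("pics/s5c.png",cv2.resize(im[70:220,170:310,::-1],None,fx=3.7,fy=3.7,interpolation=cv2.INTER_CUBIC))
E
```

```text
[613.75237473 -39.13412217 162.59616975]
flange 108 [[582.4, -55.8, 145.4], [637.1, -5.3, 151.9]]
bung 32 [[592.5, -32.3, 124.4], [623.7, -15.9, 135.7]]
tube 284 [[588.1, -61.1, 52.8], [635.4, -8.7, 94.7]]
```

View pics/s5c.png

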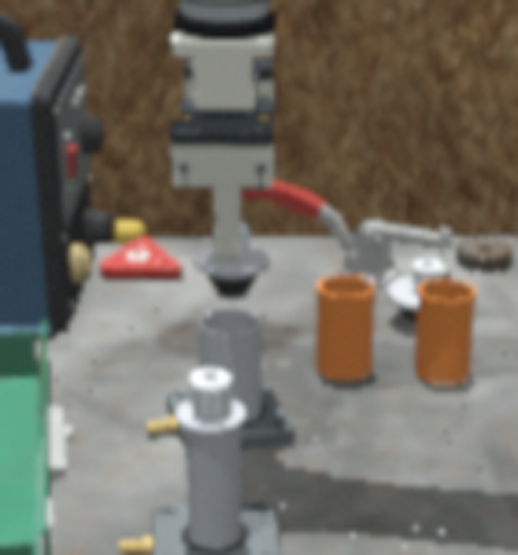

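Plug_large is upright over the large tube, about 1–2 mm short in x; the small plug's flange lies flat on its rim. Correcting and pressing.

Emit:
{"method": "send_rows", "body": {
  "motion": [
    {"x": 0.07,"y": 0,"z": 1,"ax": 0,"ay": 0,"az": 0},
    {"x": 0,"y": 0,"z": 0.5,"ax": 0,"ay": 0,"az": 0},
    {"x": 0,"y": 0,"z": 0.3,"ax": 0,"ay": 0,"az": 0},
    {"x": 0,"y": 0,"z": 0.2,"ax": 0,"ay": 0,"az": 0},
    {"x": 0,"y": 0,"z": 0,"ax": 0,"ay": 0,"az": 0}
  ]
}}

```text
clock: 30.2
eef_pos: [615.6, -39.0, 122.9]
orientation: [0.0, 1.0, -0.0, -0.0]
ft_force: [0.3, 0.4, -0.8]
gripper_width: 27.3
grasp_force: 29.8
```

Emit:
{"method": "send_rows", "body": {
  "motion": [
    {"x": 0,"y": 0,"z": 0.1,"ax": 0,"ay": 0,"az": 0},
    {"x": 0,"y": 0,"z": 0.1,"ax": 0,"ay": 0,"az": 0},
    {"x": 0,"y": 0,"z": 0.1,"ax": 0,"ay": 0,"az": 0},
    {"x": 0,"y": 0,"z": 0,"ax": 0,"ay": 0,"az": 0}
  ]
}}

```text
clock: 30.6
eef_pos: [615.7, -38.6, 117.1]
orientation: [-0.0, 1.0, -0.0, -0.0]
ft_force: [0.0, 0.9, -1.7]
gripper_width: 27.6
grasp_force: 29.8
```

Emit:
{"method": "send_rows", "body": {
  "motion": [
    {"x": 0,"y": 0,"z": 0.05,"ax": 0,"ay": 0,"az": 0},
    {"x": 0,"y": 0,"z": 0.05,"ax": 0,"ay": 0,"az": 0},
    {"x": 0,"y": 0,"z": 0,"ax": 0,"ay": 0,"az": 0}
  ]
}}

```text
clock: 30.9
eef_pos: [615.7, -38.6, 115.2]
orientation: [-0.0, 1.0, -0.0, -0.0]
ft_force: [0.4, -0.4, -1.3]
gripper_width: 27.2
grasp_force: 29.8
```

Emit:
{"method": "send_rows", "body": {
  "motion": [
    {"x": 0,"y": 0,"z": 0.05,"ax": 0,"ay": 0,"az": 0},
    {"x": 0,"y": 0,"z": 0.05,"ax": 0,"ay": 0,"az": 0},
    {"x": 0,"y": 0,"z": 0,"ax": 0,"ay": 0,"az": 0}
  ]
}}

```text
clock: 31.2
eef_pos: [616.1, -38.7, 113.9]
orientation: [0.0, 1.0, -0.0, 0.0]
ft_force: [-0.0, 0.3, 3.0]
gripper_width: 27.3
grasp_force: 29.8
```

Emit:
{"method": "send_rows", "body": {
  "motion": [
    {"x": 0,"y": 0,"z": 0.05,"ax": 0,"ay": 0,"az": 0},
    {"x": 0,"y": 0,"z": 0,"ax": 0,"ay": 0,"az": 0}
  ]
}}

```text
clock: 31.4
eef_pos: [616.4, -38.8, 113.6]
orientation: [0.0, 1.0, -0.0, 0.001]
ft_force: [-1.5, 0.5, 6.3]
gripper_width: 27.7
grasp_force: 29.9
```

Emit:
{"method": "send_rows", "body": {
  "motion": [
    {"x": 0,"y": 0,"z": 0.03,"ax": 0,"ay": 0,"az": 0},
    {"x": 0,"y": 0,"z": 0,"ax": 0,"ay": 0,"az": 0}
  ]
}}

```text
clock: 31.6
eef_pos: [616.6, -39.0, 113.5]
orientation: [0.0, 1.0, -0.0, 0.001]
ft_force: [-2.3, -0.6, 7.9]
gripper_width: 27.9
grasp_force: 29.9
```

Contact is at the expected height (43.8+70). Release, rise, move clear and check.

Emit:
{"method": "send_rows", "body": {
  "motion": [
    {"x": 0,"y": 0,"z": 0,"ax": 0,"ay": 0,"az": 0},
    {"x": 0,"y": 0,"z": 0,"ax": 0,"ay": 0,"az": 0},
    {"x": 0,"y": 0,"z": 0,"ax": 0,"ay": 0,"az": 0},
    {"x": 0,"y": 0,"z": 0,"ax": 0,"ay": 0,"az": 0},
    {"x": 0,"y": 0,"z": -0.5,"ax": 0,"ay": 0,"az": 0},
    {"x": 0,"y": 0,"z": -1,"ax": 0,"ay": 0,"az": 0},
    {"x": 0,"y": 0,"z": -1,"ax": 0,"ay": 0,"az": 0},
    {"x": 0,"y": 0,"z": -1,"ax": 0,"ay": 0,"az": 0}
  ],
  "fingers": -0.4
}}

```text
clock: 32.4
eef_pos: [615.9, -38.6, 183.1]
orientation: [-0.0, 1.0, -0.0, 0.0]
ft_force: [0.8, -0.4, -0.1]
gripper_width: 65.1
grasp_force: 0.0
```

Emit:
{"method": "send_rows", "body": {
  "motion": [
    {"x": -0.5,"y": 1,"z": -0.5,"ax": 0,"ay": 0,"az": 0},
    {"x": -0.5,"y": 1,"z": -0.5,"ax": 0,"ay": 0,"az": 0},
    {"x": -0.5,"y": 1,"z": 0,"ax": 0,"ay": 0,"az": 0},
    {"x": -0.5,"y": 1,"z": 0,"ax": 0,"ay": 0,"az": 0},
    {"x": -0.5,"y": 1,"z": 0,"ax": 0,"ay": 0,"az": 0},
    {"x": 0,"y": 1,"z": 0,"ax": 0,"ay": 0,"az": 0},
    {"x": 0,"y": 1,"z": 0,"ax": 0,"ay": 0,"az": 0},
    {"x": 0,"y": 1,"z": 0,"ax": 0,"ay": 0,"az": 0}
  ]
}}

```text
clock: 33.2
eef_pos: [565.8, -199.5, 202.5]
orientation: [0.0, 1.0, -0.0, 0.0]
ft_force: [-0.1, -0.4, 0.3]
gripper_width: 64.9
grasp_force: 0.0
```

Emit:
{"method": "send_rows", "body": {
  "motion": [
    {"x": 0,"y": 1,"z": 0,"ax": 0,"ay": 0,"az": 0},
    {"x": 0,"y": 1,"z": 0,"ax": 0,"ay": 0,"az": 0},
    {"x": 0,"y": 1,"z": 0,"ax": 0,"ay": 0,"az": 0},
    {"x": 0,"y": 1,"z": 0,"ax": 0,"ay": 0,"az": 0},
    {"x": 0,"y": 0,"z": 0,"ax": 0,"ay": 0,"az": 0},
    {"x": 0,"y": 0,"z": 0,"ax": 0,"ay": 0,"az": 0}
  ]
}}

```text
clock: 33.8
eef_pos: [565.8, -278.3, 201.7]
orientation: [-0.0, 1.0, -0.0, 0.0]
ft_force: [-0.7, 0.5, 0.2]
gripper_width: 65.3
grasp_force: 0.0
```

```bash
python3 - <<'E'
from h import *
im,d=grab("top","t6"); q=points("top",d).reshape(-1,3)
for x,y,h in((615,-37,128),(615,-37,101),(618,154.8,143),(618,154.8,116)):
    s=q[(np.hypot(q[:,0]-x,q[:,1]-y)<40)&(abs(q[:,2]-h)<4)]
    print(h,len(s),np.median(s,0),cv2.minEnclosingCircle(s[:,:2].astype(np.float32)))
im,d=grab("side","s6")
cv2.imwrite("pics/s6c.png",cv2.resize(im[80:260,130:330,::-1],None,fx=3.3,fy=3.3,interpolation=cv2.INTER_CUBIC))
E
```

```text
128 118 [613.86718836 -38.63474369 128.10674539] ((614.5517578125, -38.57126998901367), 14.793752670288086)
101 339 [609.41612621 -35.62671074 101.14380092] ((614.3005981445312, -39.362876892089844), 30.22699737548828)
143 127 [619.42051562 155.05634733 142.48838804] ((620.1223754882812, 154.61973571777344), 15.053796768188477)
116 153 [612.3753903  150.81183455 115.71814005] ((620.4086303710938, 154.69541931152344), 23.793886184692383)
```

View pics/s6c.png

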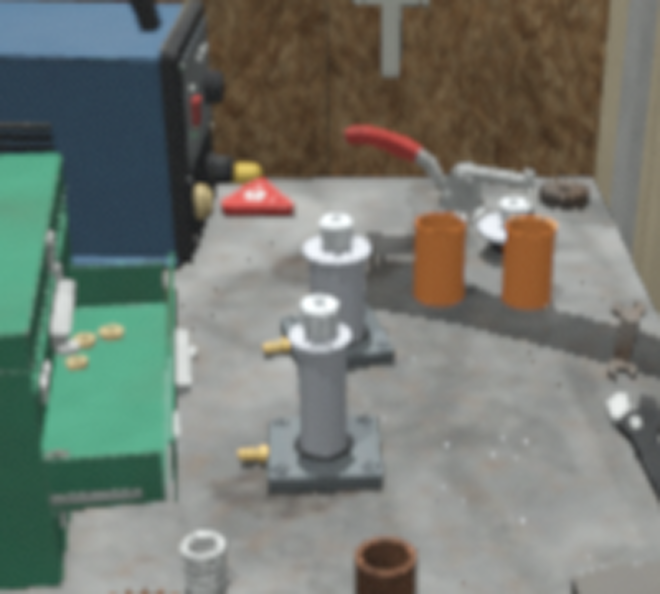

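Both plugs sit flat on their rims (flange tops at 101 and 116 mm, as they should be), at crop (337,245) and (320,335). The spare plug, the orange tubes and the rusty pipe are untouched.

```bash
python3 -c "
from station import ctrl; print(ctrl.job_done())"
```

```text
the job is handed in; nothing more can be done
None
```

The job is handed in: both stainless tubes stand on their matching purge bases with the right plug pressed home, the rusty pipe and spare plug stand where they were, and the gripper is open and clear (about 34 s of the 118 s used).

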